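Wedge the bead press open for setting its stop screws

ROBOT

A 6-joint arm with a two-finger parallel gripper is mounted at the origin on the work surface. World frame = base frame: x ahead of the robot, y to its left, z up, the work surface at z = 0. Lengths are in m, angles in degrees, forces in N, time in s.
With the tool pointing down it reaches from about 0.275 to 0.825 m from the base axis. Payload 5.2 kg.
Tool frame: the origin (TCP) lies at the very end of the fingers, on their centre line; the grasp point (between the pads) lies bot.grasp_offset behind it (bot.grasp_offset is the distance from the TCP to the grasp point, in m); z points along the fingers, y is the line along which they close (so a half turn about z gives the same grasp; the last joint's range is limited). The gripper opens to 93 mm and grips with 3 to 60 N. Pads are 15 mm wide; open, the fingers measure 128 mm over their backs; the gripper's body (75 mm by 188 mm) begins 65 mm behind the grasp point.
Start: joints at [-84.557, 14.817, 87.949, -0, 77.235, -11.62], TCP at [0.161, -0.526, 0.182] pointing down, gripper open.
Joint ranges: [-179.93, 179.93], [-52.35, 119.4], [10.71, 147.94], [-69.91, 249.91], [12.55, 155.21], [-178.61, 178.61]. Speed limits (degrees/s): [147.25, 147.25, 180, 180, 180, 180].

INTERFACE

Orientations are given as a 3x3 rotation matrix whose columns are the frame's x, y, z axes.
In Python, from workcell import readout, eyes, bot gives the robot as it stands.
- The arm moves only by the tool play_rows, never from a script. Its argument "series" is a list of rows, each a list of 7 numbers: the shift along the tool's x, y, z in units of 30 mm (1.0 is 30 mm), then the turn, a rotation vector about the tool's x, y, z in units of 10 degrees (1.0 is 10 degrees), then the closure, from -1 (fully open) to 1 (shut), so that 0 is half open. A call has 1 to 10 rows; each row shifts and turns the commanded pose from where the row before left it, along the tool's axes as they then stand; what a row does not reach is not made up. A row lasts 1/8 s, in which the tool goes at most 62.5 mm and 10.7 degrees, less where a joint would pass 70% of its speed; a pose out of reach is approached as far as the arm can. A call is refused whole if a number of a shift passes 1 or a number of a turn 1, either way. A call with a gripper value outside its range is refused whole. The fingers move at their own pace and stop on an object; the grip force is fixed at half the most. Time passes only in rows, so rows that do not move let the fingers close. It gives the time, the measured TCP pose, the force, the opening and the grip force at its end, in the units of the state.
- readout.state(): the state, without advancing time (a new reading comes with each control period).
- eyes.grab_frame(name): name is "scene" or "top" or "wrist"; returns the picture (384x512x3 uint8, red, green, blue); there is no depth.
- eyes.calibration(name): a dict with "camera_matrix" (3x3 intrinsics, pixels), "pose" (4x4, takes a point from camera to world coordinates). Camera axes: x right, y up, looking along -z (the intrinsics and any distortion apply to the point x, -y, -z); pixel columns grow to the right and rows downward; lengths in m; the calibration is good to about 2 mm. A picture is of the moment at which its call begins: read the wrist's pose just before it. calibration takes no time and is no camera call; for the wrist camera it gives the pose at the moment of the call.
- bot.finish_job(): hands the job in; it is judged then, once.
The state is a dict: "t": time; "joint_positions": joint angles; "qd": joint speeds; "joint_efforts": joint torques, N m; "eef_pos": TCP position; "ee_rot": TCP orientation; "force": force on the tool from outside, world axes, zero at the start; "moment": the same for the moment, N m; "width": finger opening in m; "gripper_force": force on a finger pad.
Only numpy, scipy, OpenCV 4.12 (cv2) and the standard library are available. Lean on these libraries where they do the work, as an engineer would, in place of code of your own. Each camera call takes 0.05 s, during which the arm holds its last target. There are 200 camera calls.

TASK

We are setting the bead press's stop screws. Clear the empty frit cup off the press's base by nesting it, upright, fully into its twin on the bench; then slide the tapered wedge, thin end first and flat on the base, under the middle of the upper plate's front edge until the wedge has just lifted the plate off the lower die, by about 3 mm. Finish with the wedge still in the gripper, holding the plate up there with nothing else touching the plate, and leave the other things on the bench where they are.

Things in the scene. Friction and masses are not known exactly. Their poses are not given: they have to be found in the camera images.
- press: the bead press, fixed to the bench: dark steel base plate 260 x 140 x 14 mm; a silver upper plate slides on two guide posts (12 mm thick, tops 102 mm above the bench, at x = 70, y = -55 and 55 mm). Origin: centre of the base's underside, on the bench. x points from the open front of the base (the apron, 125 mm long, x = -130 to -5 mm, on the robot's side) to the posts, z up
- platen (a joint): height by which the upper plate stands above its closed position, in m: 0 when the dies touch, growing upward. It slides freely up and down its posts and falls by its own weight (0.4 to 0.9 kg)
- lip (a point): middle of the lower front edge of the upper plate (105 x 135 mm wide, 12 mm thick), where the wedge goes in; rises with the plate. Plate down: 26 mm above the bench, so the gap above the base's top is 12 mm. x points into the press; the lower die stops a wedge 55 mm in. Brass thumb screws stand near its front corners (x = 13, y = -50 and 50 mm, up to 31 mm above this edge)
- handle (a point): top of the turned wooden handle of the upper plate, 32 mm thick, 140 mm above the bench when the plate is down, 75 mm behind the plate's front edge
- wedge_mid (a point): the hardwood wedge, lying on its flat underside on the bench to one side of the press: 140 mm long, 30 mm wide, 36 mm high at the thick end, 6 mm at the thin end, its top one straight slope. About 60 g. Origin half-way along and across it, 10.5 mm above its underside; x points along it to the thin end, z up
- cup_mid (a point): the empty frit cup that stands on the apron of the press, in the wedge's way: thin steel, 50 mm tall, 42 mm across the foot, flaring to 58 mm across the rim, wall 2.7 mm, about 60 g. Origin on its axis, half-way up, z up
- twin_mid (a point): its twin, the same cup, standing upright on the bench to one side of the press. Origin on its axis, half-way up, z up. Nested fully home, the upper cup stands 15 to 21 mm higher than this one
- block: bystander: a plain hardwood packing block of even thickness, 130 x 30 x 25 mm, not tapered. Origin: centre of its underside, x along it
- slip_jar: bystander: clear jar with a red lid, 48 mm across, 60 mm tall. Origin: centre of its underside
- spare_die: bystander: a spare round brass die, 40 mm across, 12 mm tall, lying flat in front of the press. Origin: centre of its underside
- tweezers: bystander: steel tweezers lying flat, 160 mm long, 10 mm high. Origin: under their middle
- pick: bystander: steel pick with a wooden handle, lying flat, 185 mm long, 15 mm high. Origin: under its middle

How it is judged:
By the outcome, as a careful person would: the job done as asked, in the order asked, and still so for the second after the job is handed in, while the arm keeps its last pose, push and grip.
It also fails if it takes over 61 s, if anything falls off the work surface, if the arm or the gripper's body presses on something with over 40 N, if the wrist force passes 120 N, or if a joint passes its speed limit or range.

## Working session

There is one attempt and no reset: what is moved stays moved. The work goes in short steps, Python scripts to look and compute and a tool call to move; the robot and the scene stay as the last step left them, time stands still between calls to the robot, and variables do not carry over. Pictures are saved under pics/ and viewed, at most 10 in all, crops included, and the job is handed in when it is done.

Besides the shell and the picture viewer there is one more tool, called after "Emit:" as a command line: name --pt "numbers of a row" for each row, then --argument value for the rest. play_rows: Moves the arm, as the interface text tells. Its arguments: {"type":"object","properties":{"series":{"type":"array"}},"required":["series"]}

```bash
mkdir -p pics; ls; python3 - <<'E'
from workcell import readout, eyes, bot
import cv2,numpy as np
print(readout.state(), bot.grasp_offset)
for n in ("top","scene"):
    im=eyes.grab_frame(n); cv2.imwrite(f"pics/{n}0.png",cv2.resize(im[:,:,::-1],(800,600),interpolation=cv2.INTER_CUBIC))
    print(n,eyes.calibration(n))
E
```

```text
pics
{'t': 0.0, 'joint_positions': array([-8.45577443e+01,  1.48580603e+01,  8.80108551e+01, -9.18063002e-04,
        7.72350846e+01, -1.16170939e+01]), 'qd': array([-0.05869006, -0.00536931, -0.04485336,  0.01065025,  0.06769797,
       -0.03820824]), 'joint_efforts': array([-3.72853738e-04, -4.37307429e+01, -2.84001160e+01,  7.19567947e-02,
        4.13365639e-02, -1.10194026e-04]), 'eef_pos': array([ 0.16132862, -0.52516216,  0.1811306 ]), 'ee_rot': array([[ 9.56000381e-01,  2.93365363e-01, -1.87709324e-04],
       [ 2.93365214e-01, -9.55998740e-01,  1.80547698e-03],
       [ 3.50214532e-04, -1.78110407e-03, -9.99998353e-01]]), 'force': array([0.61076414, 0.74840872, 0.09997599]), 'moment': array([ 0.00338716, -0.02596212, -0.03031237]), 'gripper_force': 0.0, 'width': 0.09302279096980182} 0.0188
top {'camera_matrix': array([[354.08342273,   0.        , 246.93579475],
       [  0.        , 354.08342273, 184.10053822],
       [  0.        ,   0.        ,   1.        ]]), 'pose': array([[-0.01789795,  0.99598717, -0.08768816,  0.44049882],
       [-0.99972065, -0.01918088, -0.01380984, -0.01859452],
       [-0.01543636,  0.0874165 ,  0.99605225,  1.13977866],
       [ 0.        ,  0.        ,  0.        ,  1.        ]])}
scene {'camera_matrix': array([[411.94942187,   0.        , 257.4343278 ],
       [  0.        , 411.94942187, 197.62524244],
       [  0.        ,   0.        ,   1.        ]]), 'pose': array([[ 0.21872884, -0.70339934,  0.67630397,  1.44827543],
       [ 0.97558786,  0.14368445, -0.16608162, -0.20720117],
       [ 0.01964733,  0.69612078,  0.71765579,  1.08089684],
       [ 0.        ,  0.        ,  0.        ,  1.        ]])}
```

View pics/top0.png

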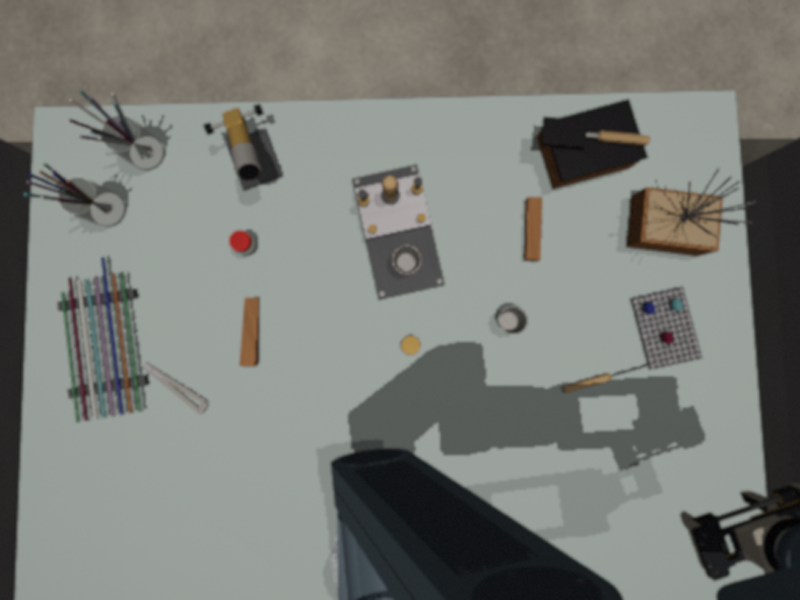

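View pics/scene0.png

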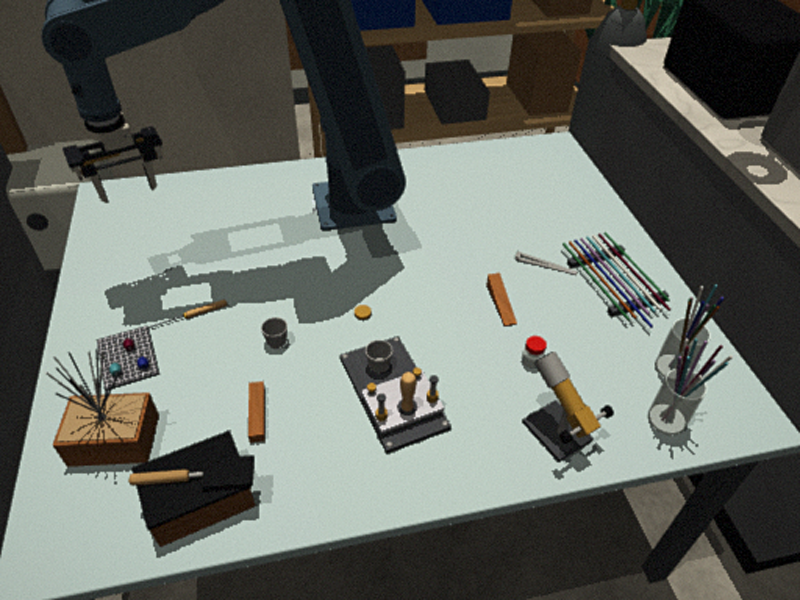

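The top view shows the press at about (398,230), the cup on its apron at (406,260), the twin at (510,319), and two wooden bars at (250,332) and (534,229). I need enlarged crops to tell the wedge from the block.

```bash
python3 - <<'E'
from workcell import eyes
import cv2,numpy as np
t=np.mean([eyes.grab_frame("top").astype(float) for _ in range(4)],0).astype(np.uint8)[:,:,::-1]
s=np.mean([eyes.grab_frame("scene").astype(float) for _ in range(4)],0).astype(np.uint8)[:,:,::-1]
c=lambda im,x,y,w,h,k:cv2.resize(im[y:y+h,x:x+w],None,fx=k,fy=k,interpolation=cv2.INTER_CUBIC)
# top crops: left bar x145-175,y180-245; press 215-295,100-200; right bar 325-360,120-175
A=c(t,140,184,40,60,5); B=c(t,320,118,40,60,5); C=c(s,300,165,40,60,5); D=c(s,145,235,40,60,5)
E_=c(t,215,100,80,60,5); F=c(t,215,145,80,60,5)
m=np.vstack([np.hstack([A,B,C,D]),np.hstack([c(t,220,100,80,100,3),c(t,300,180,50,50,6),c(s,215,205,50,50,5)[:300] if 0 else c(s,215,205,43,50,6)[:, :260]])]) if 0 else None
r1=np.hstack([A,B,C,D]); r2=np.hstack([c(t,220,100,80,100,3),c(t,310,180,40,50,6),c(t,220,100,50,50,6)[:, :]])
r2=r2[:,:800]; r2=np.hstack([r2,np.zeros((300,max(0,800-r2.shape[1]),3),np.uint8)])
cv2.imwrite("pics/m1.png",np.vstack([r1,r2]))
E
```

```text
(no output)
```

View pics/m1.png

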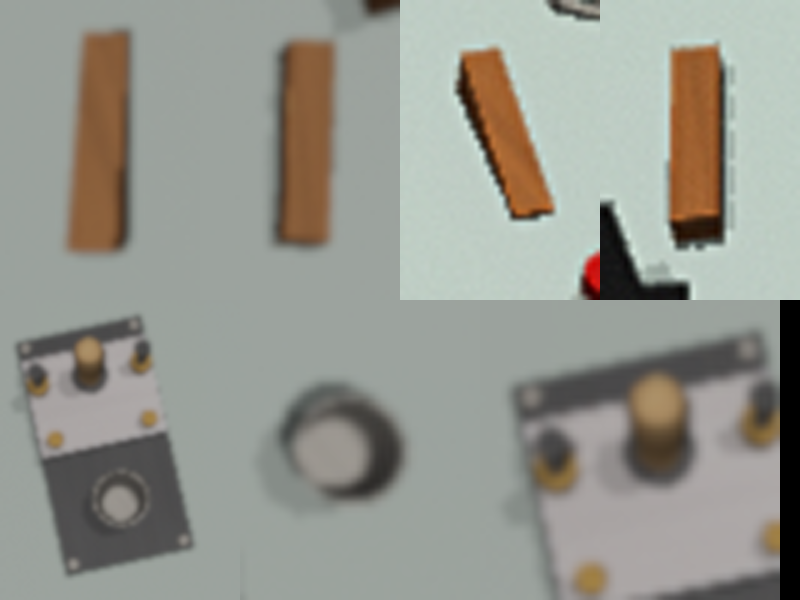

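Montage: the left bar (native top px ~(158,212)) is the wedge, with its sloped side and its thin end at the far (+x) end. The right bar is the even block. I'll compute positions next.

```bash
cat > h.py <<'E'
from workcell import readout, eyes, bot
import numpy as np, cv2
def ray(cal,u,v,z):
    K,P=cal["camera_matrix"],cal["pose"]
    d=np.linalg.inv(K)@[u,v,1]; d=P[:3,:3]@[d[0],-d[1],-d[2]]; c=P[:3,3]
    return c+d*(z-c[2])/d[2]
def proj(cal,p):
    K,P=cal["camera_matrix"],cal["pose"]
    q=P[:3,:3].T@(np.asarray(p,float)-P[:3,3]); q=K@[q[0],-q[1],-q[2]]; return q[:2]/q[2]
E
python3 - <<'E'
from h import *
np.set_printoptions(precision=4,suppress=True)
c=eyes.calibration("top")
def m(u,v,k,ox,oy,z): return ray(c,(u+.5)/k-.5+ox,(v+.5)/k-.5+oy,z)
print("nadir",proj(c,[c["pose"][0,3],c["pose"][1,3],0]))
W=[m(82,30,5,140,184,.006),m(130,32,5,140,184,.006),m(67,250,5,140,184,.036),m(115,250,5,140,184,.036)]
thin=(W[0]+W[1])/2; thick=(W[2]+W[3])/2; print("wedge",*W,"mid",(thin+thick)/2,"len",np.linalg.norm((thin-thick)[:2]),"ang",np.degrees(np.arctan2(*(thin-thick)[1::-1])))
Pp=[m(68,275,3,220,100,.014),m(192,247,3,220,100,.014),m(15,42,3,220,100,.014),m(140,16,3,220,100,.014)]
f=(Pp[0]+Pp[1])/2;b=(Pp[2]+Pp[3])/2
print("press",(f+b)/2,np.linalg.norm(b-f),np.linalg.norm(Pp[0]-Pp[1]),np.degrees(np.arctan2(*(b-f)[1::-1])))
print(np.degrees(np.arctan2(*(Pp[0]-Pp[1])[1::-1]))-90)
print("cup rim",m(121,198,3,220,100,.064),"foot in",m(121,202,3,220,100,.017))
print("twin rim",m(107,142,6,310,180,.05),"foot",m(90,153,6,310,180,.003))
print("wristcal",eyes.calibration("wrist"))
E
```

```text
nadir [252.4232 215.1759]
wedge [0.5282 0.2905 0.006 ] [0.5263 0.2595 0.006 ] [0.3891 0.2911 0.036 ] [0.3885 0.2611 0.036 ] mid [0.458  0.2755 0.021 ] len 0.13842591102042132 ang -0.45805648672064175
press [ 0.6571 -0.0284  0.014 ] 0.25851478139489553 0.13510311355965252 11.460221919388294
11.666559039195178
cup rim [ 0.5911 -0.0447  0.064 ] foot in [ 0.5934 -0.0457  0.017 ]
twin rim [ 0.4728 -0.2491  0.05  ] foot [ 0.4685 -0.2498  0.003 ]
wristcal {'camera_matrix': array([[278.0111,   0.    , 257.1789],
       [  0.    , 278.0111, 191.0319],
       [  0.    ,   0.    ,   1.    ]]), 'pose': array([[ 0.2937,  0.9139,  0.2801,  0.2418],
       [-0.9559,  0.2809,  0.0856, -0.5005],
       [-0.0005, -0.2929,  0.9561,  0.3849],
       [ 0.    ,  0.    ,  0.    ,  1.    ]])}
```

Emit:
play_rows --pt "0 0 0 0 0 0.55 -1" --pt "0.9 -0.67 0 0 0 0 -1" --pt "0.9 -0.67 0 0 0 0 -1" --pt "0.9 -0.67 0 0 0 0 -1" --pt "0.9 -0.67 0 0 0 0 -1" --pt "0.9 -0.67 0 0 0 0 -1" --pt "0.9 -0.67 0 0 0 0 -1" --pt "0.9 -0.67 0 0 0 0 -1" --pt "0.9 -0.67 0 0 0 0 -1" --pt "0.9 -0.67 0 0 0 0 -1"

```text
t: 1.75
eef_pos: [0.3639, -0.2991, 0.1821]
ee_rot: [[0.98, 0.2, 0.0], [0.2, -0.98, -0.0], [0.0, 0.0, -1.0]]
force: [0.1, 0.2, -0.3]
width: 0.0929
gripper_force: 0.0
```

Emit:
play_rows --pt "0.9 -0.67 0 0 0 0 -1" --pt "0.9 -0.67 0 0 0 0 -1" --pt "0.9 -0.67 0 0 0 0 -1" --pt "0.9 -0.67 0 0 0 0 -1" --pt "0.9 -0.67 0 0 0 0 -1" --pt "0.9 -0.67 0 0 0 0 -1" --pt "0.9 -0.67 0 0 0 0 -1" --pt "0.9 -0.67 0 0 0 0 -1" --pt "0.9 -0.67 0.7 0 0 0 -1" --pt "0.17 -0.09 0.7 0 0 0 -1"

```text
t: 3.0
eef_pos: [0.5708, -0.0686, 0.1396]
ee_rot: [[0.979, 0.203, 0.001], [0.203, -0.979, 0.0], [0.001, 0.0, -1.0]]
force: [-0.1, -0.8, -0.1]
width: 0.0928
gripper_force: 0.0
```

```bash
python3 - <<'E'
from h import *
np.set_printoptions(precision=4,suppress=True)
s=readout.state(); print(s["t"],s["eef_pos"],s["ee_rot"],s["force"])
c=eyes.calibration("wrist"); im=eyes.grab_frame("wrist")[:,:,::-1].copy()
np.save("c1.npy",c["pose"])
for p in ([.592,-.045,.064],): print(proj(c,p))
cv2.imwrite("pics/w1.png",cv2.resize(im,(800,600),interpolation=cv2.INTER_CUBIC))
E
```

```text
3.0 [ 0.5708 -0.0686  0.1396] [[ 0.9792  0.2027  0.0012]
 [ 0.2027 -0.9792  0.0001]
 [ 0.0012  0.0001 -1.    ]] [-0.1325 -0.7856 -0.1483]
[239.655  166.1995]
```

View pics/w1.png

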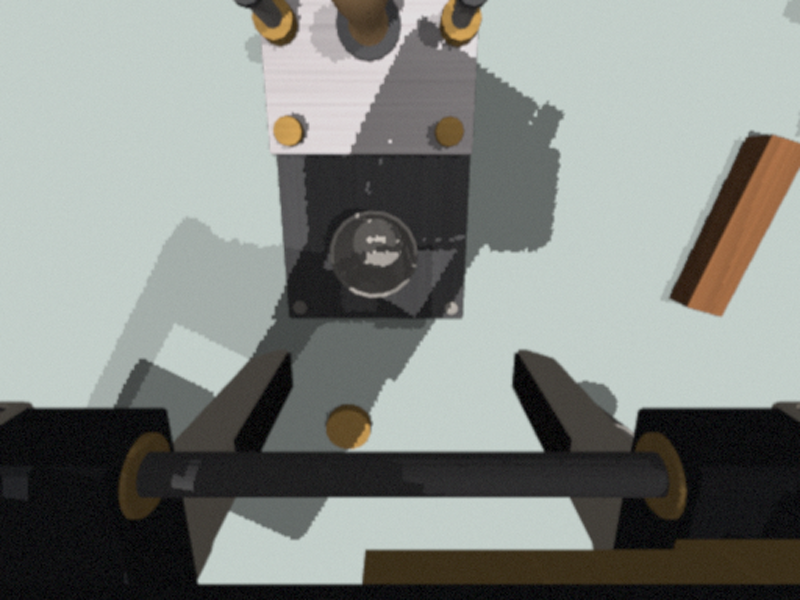

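The wrist view shows the cup rim centred at (374,254), the plate's front edge running (271,153)–(474,153), and the base's front corners at (290,318) and (463,318).

```bash
python3 - <<'E'
from h import *
np.set_printoptions(precision=4,suppress=True)
c=eyes.calibration("wrist"); s=readout.state(); print(s["t"],s["eef_pos"])
c["pose"]=np.load("c1.npy")
q=lambda u,v,z: ray(c,(u+.5)/1.5625-.5,(v+.5)/1.5625-.5,z)
print("rim",q(374,254,.064), q(330,254,.064),q(418,254,.064),q(374,211,.064),q(374,298,.064))
a,b=q(271,154,.038),q(474,154,.038); print("plate",a,b,(a+b)/2,np.linalg.norm(a-b),np.degrees(np.arctan2(*(a-b)[1::-1]))-90)
a,b=q(290,318,.014),q(463,318,.014); print("front",a,b,(a+b)/2,np.linalg.norm(a-b),np.degrees(np.arctan2(*(a-b)[1::-1]))-90)
E
```

```text
3.05 [ 0.5688 -0.0682  0.1363]
rim [ 0.5958 -0.0438  0.064 ] [ 0.59   -0.0158  0.064 ] [ 0.6016 -0.0718  0.064 ] [ 0.6229 -0.0387  0.064 ] [ 0.5664 -0.0493  0.064 ]
plate [0.6429 0.0364 0.038 ] [ 0.6703 -0.0959  0.038 ] [ 0.6566 -0.0297  0.038 ] 0.13511414209897202 11.708351098902483
front [0.5207 0.0138 0.014 ] [ 0.5489 -0.122   0.014 ] [ 0.5348 -0.0541  0.014 ] 0.13871984129161644 11.715803123118178
```

Emit:
play_rows --pt "0.5 -0.31 0 0 0 0 -1" --pt "0.49 -0.31 0 0 0 0 -1" --pt "0 0 0.7 0 0 0 -1" --pt "0 0 0.7 0 0 0 -1" --pt "0 0 0.7 0 0 0 -1" --pt "0 0 0.65 0 0 0 -1" --pt "0 0 0 0 0 0 -1" --pt "0 0 0 0 0 0 -1"

```text
t: 4.05
eef_pos: [0.5961, -0.0461, 0.0588]
ee_rot: [[0.98, 0.2, 0.002], [0.2, -0.98, -0.0], [0.002, 0.001, -1.0]]
force: [0.9, 0.3, 0.1]
width: 0.0927
gripper_force: 0.0
```

```bash
python3 - <<'E'
from h import *
c=eyes.calibration("wrist"); im=eyes.grab_frame("wrist")[:,:,::-1].copy()
s=readout.state(); print(s["t"],s["eef_pos"],s["force"])
for y in (-.029,.029):
  pass
print(proj(c,s["eef_pos"]), proj(c,[.594,-.044,.064]))
cv2.imwrite("pics/w2.png",cv2.resize(im,(800,600),interpolation=cv2.INTER_CUBIC))
E
```

```text
4.1 [ 0.59613493 -0.04620126  0.05890179] [-1.05949835  0.20524882  0.32488987]
[258.39726088 217.89658014] [255.06978299 222.42342922]
```

View pics/w2.png

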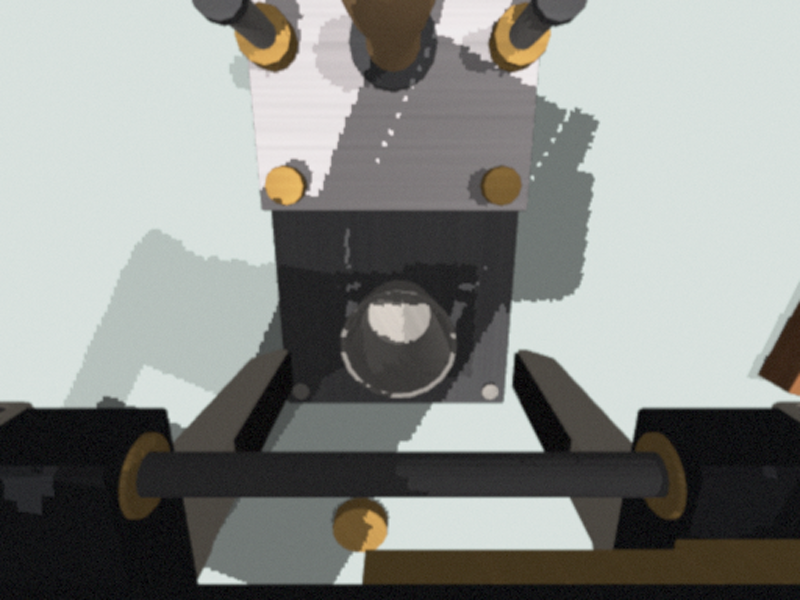

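The cup rim is centred at (398,340), between the fingers. I'll lower 7 mm more and close.

Emit:
play_rows --pt "0 -0.05 0.26 0 0 0 -1" --pt "0 0 0 0 0 0 -1" --pt "0 0 0 0 0 0 0.2" --pt "0 0 0 0 0 0 0.4" --pt "0 0 0 0 0 0 1" --pt "0 0 0 0 0 0 1" --pt "0 0 0 0 0 0 1"

```text
t: 4.97
eef_pos: [0.5946, -0.0446, 0.0497]
ee_rot: [[0.98, 0.2, 0.0], [0.2, -0.98, -0.0], [0.0, 0.0, -1.0]]
force: [-0.4, -0.0, -0.1]
width: 0.0475
gripper_force: 0.0
```

Emit:
play_rows --pt "0 0 0 0 0 0 1" --pt "0 0 0 0 0 0 1"

```text
t: 5.22
eef_pos: [0.5945, -0.0446, 0.0497]
ee_rot: [[0.98, 0.2, -0.0], [0.2, -0.98, -0.0], [-0.0, 0.0, -1.0]]
force: [-0.3, -0.4, 1.3]
width: 0.0276
gripper_force: 0.0
```

```bash
python3 - <<'E'
from h import *
c=eyes.calibration("wrist"); im=eyes.grab_frame("wrist")[:,:,::-1].copy()
s=readout.state(); print(s["t"],s["eef_pos"],s["force"],s["width"],s["gripper_force"])
cv2.imwrite("pics/w3.png",cv2.resize(im,(800,600),interpolation=cv2.INTER_CUBIC))
E
```

```text
5.275 [ 0.59455517 -0.04460945  0.04965111] [-0.72311074  0.75510889  0.56150714] 0.023698287844050904 0.0
```

View pics/w3.png

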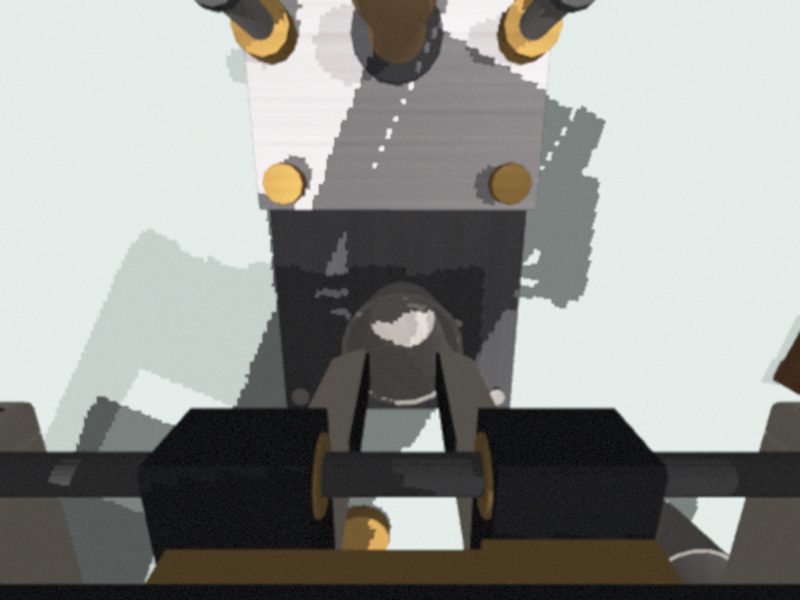

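The picture shows the fingers closing past the rim, with their tips at about (355,350) and (440,350) in front of the cup. I need a side view, so I'll use a scene crop.

```bash
python3 - <<'E'
from h import *
s=eyes.grab_frame("scene")[:,:,::-1]; c=eyes.calibration("scene")
ox,oy=205,175
S=cv2.resize(s[oy:oy+90,ox:ox+120],None,fx=6.6,fy=6.6,interpolation=cv2.INTER_CUBIC).copy()
st=readout.state(); print(st["t"],st["eef_pos"],st["width"],st["gripper_force"])
for p,col in ((st["eef_pos"],(0,0,255)),([.595,-.044,.064],(0,255,0)),([.595,-.044,.014],(255,0,0))):
    q=(proj(c,p)-[ox,oy]+.5)*6.6; print(q); cv2.circle(S,tuple(int(v) for v in q),3,col,-1)
cv2.imwrite("pics/s2.png",S[:590])
E
```

```text
5.325 [ 0.59452278 -0.04460171  0.04963639] 0.01979863921026838 0.0
[251.54782602 342.69524417]
[252.76000118 324.32421914]
[253.34078986 388.90970485]
```

View pics/s2.png

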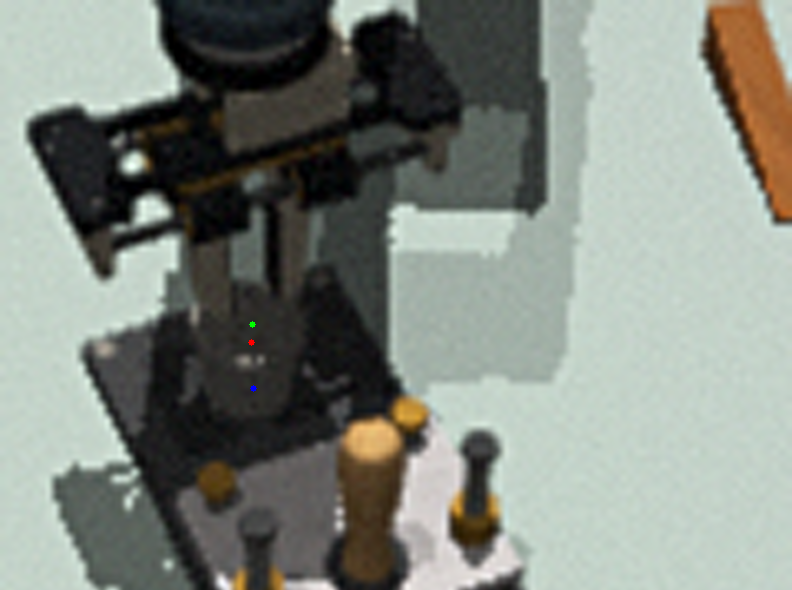

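The cup (rim around (250,320)) still stands upright where it was, and the fingers end near row 320, so they passed just above the rim. I'll open, go lower and retry.

Emit:
play_rows --pt "0 0 0 0 0 0 -1" --pt "0 0 0 0 0 0 -1" --pt "0 0 0 0 0 0 -1" --pt "0 0 0 0 0 0 -1" --pt "0 0 0 0 0 0 -1" --pt "0 0 0 0 0 0 -1" --pt "0 0 0 0 0 0 -1" --pt "0 0 0 0 0 0 -1"

```text
t: 6.32
eef_pos: [0.5945, -0.0446, 0.0497]
ee_rot: [[0.98, 0.2, 0.0], [0.2, -0.98, -0.0], [0.0, 0.0, -1.0]]
force: [0.1, 0.6, 1.0]
width: 0.0917
gripper_force: 0.0
```

Emit:
play_rows --pt "0 0 0.2 0 0 0 -1" --pt "0 0 0.2 0 0 0 -1" --pt "0 0 0 0 0 0 1" --pt "0 0 0 0 0 0 1" --pt "0 0 0 0 0 0 1" --pt "0 0 0 0 0 0 1" --pt "0 0 0 0 0 0 1"

```text
t: 7.2
eef_pos: [0.5946, -0.0446, 0.0378]
ee_rot: [[0.98, 0.2, 0.0], [0.2, -0.98, -0.0], [0.0, 0.0, -1.0]]
force: [0.8, -0.2, -0.4]
width: 0.0475
gripper_force: 0.0
```

Emit:
play_rows --pt "0 0 0 0 0 0 -1" --pt "0 0 0 0 0 0 -1" --pt "0 0 0 0 0 0 -1" --pt "0 0 0 0 0 0 -1" --pt "0 0 0 0 0 0 -1" --pt "0 0 0 0 0 0 -1"

```text
t: 7.95
eef_pos: [0.5946, -0.0446, 0.0377]
ee_rot: [[0.98, 0.2, 0.0], [0.2, -0.98, 0.0], [0.0, -0.0, -1.0]]
force: [-0.3, 0.4, 0.2]
width: 0.0926
gripper_force: 0.0
```

```bash
python3 - <<'E'
from h import *
c=eyes.calibration("scene"); cw=eyes.calibration("wrist")
a=eyes.grab_frame("scene")[:,:,::-1]; w=eyes.grab_frame("wrist")[:,:,::-1]
st=readout.state(); print(st["t"],st["eef_pos"],st["width"],st["force"])
R=st["ee_rot"]; e=st["eef_pos"]
ox,oy=195,165
S=cv2.resize(a[oy:oy+85,ox:ox+110],None,fx=7,fy=7,interpolation=cv2.INTER_CUBIC).copy()
W=cv2.resize(w[170:300,120:400],None,fx=1,fy=1).copy()
W=cv2.resize(w[190:290,150:365],None,fx=3.58,fy=2.5)
W=None
h=st["width"]/2
for k,col in ((0,(0,0,255)),(-.0188,(0,255,0)),(-.038,(255,0,0))):
  for sg in (-1,1):
    p=e+R@[0.0075,sg*h,k]
    q=(proj(c,p)-[ox,oy]+.5)*7; cv2.circle(S,tuple(int(v) for v in q),3,col,-1); print(k,sg,"scene",q,"wrist x1.5625",(proj(cw,p)+.5)*1.5625)
cv2.imwrite("pics/s3.png",S)
E
```

```text
8.05 [ 0.59451527 -0.04461806  0.0376476 ] 0.09305575948251496 [-0.90305775  0.18178628  0.2791643 ]
0 -1 scene [433.93476763 431.22700993] wrist x1.5625 [311.05960322 327.2256    ]
0 1 scene [250.42599289 492.03316199] wrist x1.5625 [497.72160326 327.2978007 ]
-0.0188 -1 scene [434.65918087 405.2428826 ] wrist x1.5625 [302.75288006 341.80180473]
-0.0188 1 scene [249.2912807  466.12413036] wrist x1.5625 [506.31132786 341.88312314]
-0.038 -1 scene [435.41412109 378.16377654] wrist x1.5625 [292.55931511 359.68894107]
-0.038 1 scene [248.10824872 439.11180671] wrist x1.5625 [516.85252209 359.78203421]
```

View pics/s3.png

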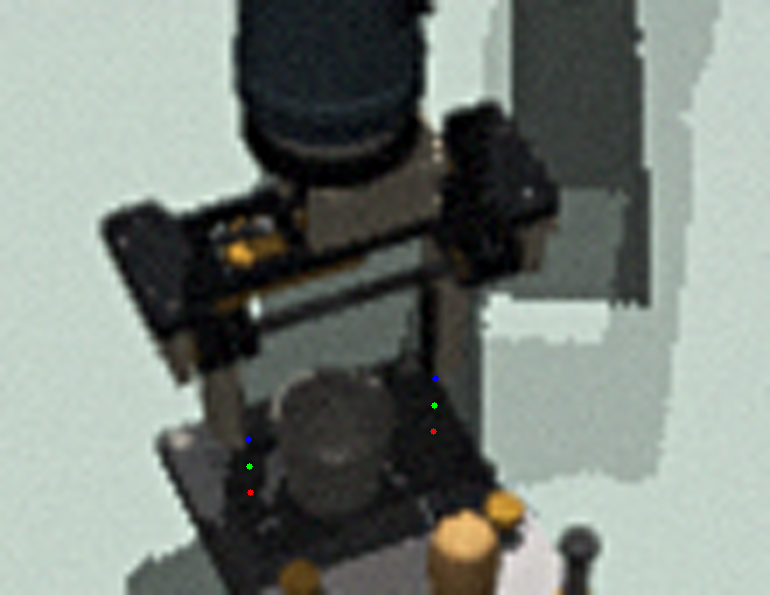

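The scene crop shows the fingers ending at the blue marks at (248,440) and (435,378). So the real fingertips are about 36 mm short of the reported TCP. I'll use that offset from here on: lower to eef z ≈ 0.016 and grip.

Emit:
play_rows --pt "0 0 0.36 0 0 0 -1" --pt "0 0 0.36 0 0 0 -1" --pt "0 0 0 0 0 0 1" --pt "0 0 0 0 0 0 1" --pt "0 0 0 0 0 0 1" --pt "0 0 0 0 0 0 1" --pt "0 0 0 0 0 0 1" --pt "0 0 0 0 0 0 1"

```text
t: 9.05
eef_pos: [0.5948, -0.0446, 0.0164]
ee_rot: [[0.98, 0.2, 0.001], [0.2, -0.98, -0.0], [0.001, 0.0, -1.0]]
force: [0.6, 0.1, 1.9]
width: 0.0558
gripper_force: 30.0
```

Cup is gripped (55.8 mm wide, 30 N). Next I'll lift it and go to a viewpoint just short of the twin.

Emit:
play_rows --pt "0 0 -0.5 0 0 0 1" --pt "0 0 -0.9 0 0 0 1" --pt "0 0 -0.9 0 0 0 1" --pt "-0.5 0.35 -0.7 0 0 0 1" --pt "-0.8 0.6 0 0 0 0 1" --pt "-0.9 0.7 0 0 0 0 1" --pt "-0.9 0.7 0 0 0 0 1" --pt "-0.9 0.7 0 0 0 0 1" --pt "-0.9 0.7 0 0 0 0 1" --pt "-0.9 0.7 0 0 0 0 1"

```text
t: 10.3
eef_pos: [0.4502, -0.2112, 0.1071]
ee_rot: [[0.98, 0.201, 0.001], [0.201, -0.98, -0.001], [0.001, 0.001, -1.0]]
force: [-0.3, -0.1, -0.5]
width: 0.0556
gripper_force: 30.0
```

Emit:
play_rows --pt "-0.9 0.7 0 0 0 0 1" --pt "-0.8 0.5 0 0 0 0 1" --pt "-0.4 0.2 0 0 0 0 1" --pt "0 0 0 0 0 0 1" --pt "0 0 0 0 0 0 1" --pt "0 0 0 0 0 0 1"

```text
t: 11.05
eef_pos: [0.3981, -0.2634, 0.1061]
ee_rot: [[0.979, 0.202, 0.0], [0.202, -0.979, 0.0], [0.0, -0.0, -1.0]]
force: [0.1, 0.2, -0.1]
width: 0.056
gripper_force: 30.0
```

```bash
python3 - <<'E'
from h import *
np.set_printoptions(precision=4,suppress=True)
s=readout.state(); print(s["t"],s["eef_pos"],s["force"],s["width"],s["gripper_force"])
c=eyes.calibration("wrist"); im=eyes.grab_frame("wrist")[:,:,::-1].copy()
np.save("c2.npy",c["pose"])
print(proj(c,[.471,-.249,.05])*1.5625)
cv2.imwrite("pics/w4.png",cv2.resize(im,(800,600),interpolation=cv2.INTER_CUBIC))
E
```

```text
11.05 [ 0.3981 -0.2634  0.1061] [ 0.0841  0.1563 -0.1117] 0.05595727659521508 30.000006705522537
[404.4617 183.4676]
```

View pics/w4.png

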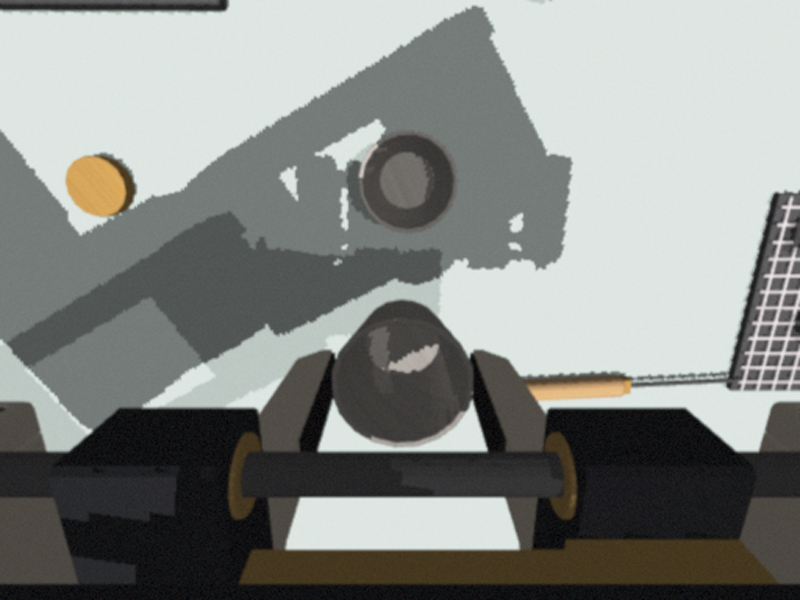

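The twin's rim is centred at (407,181). The held cup's rim spans x 333–473 with its near edge at (403,445).

```bash
python3 - <<'E'
from h import *
np.set_printoptions(precision=4,suppress=True)
c=eyes.calibration("wrist"); c["pose"]=np.load("c2.npy"); s=readout.state()
q=lambda u,v,z: ray(c,(u+.5)/1.5625-.5,(v+.5)/1.5625-.5,z)
R=s["ee_rot"];e=s["eef_pos"]; T=lambda p:R.T@(p-e)
for p in (q(360,181,.05),q(455,181,.05),q(407,131,.05),q(407,231,.05)): print("twin tool",T(p),p)
for p in (q(403,445,.1537),q(333,380,.1537),q(473,380,.1537)): print("held tool",T(p))
E
```

```text
twin tool [ 0.0759 -0.0252  0.0561] [ 0.4673 -0.2235  0.05  ]
twin tool [0.0759 0.0295 0.0561] [ 0.4783 -0.277   0.05  ]
twin tool [0.1028 0.0018 0.0561] [ 0.4991 -0.2444  0.05  ]
twin tool [0.0471 0.002  0.0561] [ 0.4446 -0.2559  0.05  ]
held tool [-0.0271 -0.0005 -0.0477]
held tool [ 0.003  -0.0283 -0.0476]
held tool [ 0.003   0.0272 -0.0477]
```

Emit:
play_rows --pt "0.5 0.03 0 0 0 0 1" --pt "0.8 0.03 0 0 0 0 1" --pt "0.8 0.02 0 0 0 0 1" --pt "0.35 0 0 0 0 0 1" --pt "0 0 0 0 0 0 1" --pt "0 0 0.6 0 0 0 1" --pt "0 0 0.6 0 0 0 1" --pt "0 0 0.4 0 0 0 1" --pt "0 0 0.3 0 0 0 1" --pt "0 0 0 0 0 0 1"

```text
t: 12.35
eef_pos: [0.4696, -0.2515, 0.0486]
ee_rot: [[0.98, 0.2, -0.001], [0.2, -0.98, 0.001], [-0.001, -0.001, -1.0]]
force: [-0.2, -0.5, -0.2]
width: 0.0562
gripper_force: 30.0
```

Emit:
play_rows --pt "0 0 0.2 0 0 0 1" --pt "0 0 0.2 0 0 0 1" --pt "0 0 0.2 0 0 0 1" --pt "0 0 0 0 0 0 1"

```text
t: 12.85
eef_pos: [0.4697, -0.2513, 0.0304]
ee_rot: [[0.98, 0.2, -0.001], [0.2, -0.98, 0.001], [-0.001, -0.001, -1.0]]
force: [-0.2, 0.6, 0.1]
width: 0.056
gripper_force: 30.0
```

Foot is at about z 0.028 with no contact. I'll creep down to home.

Emit:
play_rows --pt "0 0 0.13 0 0 0 1" --pt "0 0 0.07 0 0 0 1" --pt "0 0 0 0 0 0 1"

```text
t: 13.22
eef_pos: [0.47, -0.2516, 0.0249]
ee_rot: [[0.98, 0.2, -0.0], [0.2, -0.98, 0.0], [-0.0, -0.0, -1.0]]
force: [0.8, -0.1, -1.1]
width: 0.0557
gripper_force: 30.0
```

Emit:
play_rows --pt "0 0 0.07 0 0 0 1" --pt "0 0 0.03 0 0 0 1" --pt "0 0 0 0 0 0 1"

```text
t: 13.6
eef_pos: [0.4701, -0.2517, 0.022]
ee_rot: [[0.98, 0.2, 0.0], [0.2, -0.98, 0.0], [0.0, 0.0, -1.0]]
force: [0.5, -0.8, -0.5]
width: 0.0557
gripper_force: 30.0
```

Emit:
play_rows --pt "0 0 0.04 0 0 0 1" --pt "0 0 0.03 0 0 0 1" --pt "0 0 0 0 0 0 1"

```text
t: 13.98
eef_pos: [0.4703, -0.2517, 0.0202]
ee_rot: [[0.98, 0.2, 0.001], [0.2, -0.98, -0.0], [0.0, 0.0, -1.0]]
force: [1.5, 1.0, 3.0]
width: 0.056
gripper_force: 30.0
```

Emit:
play_rows --pt "0 0 0.05 0 0 0 1" --pt "0 0 0 0 0 0 1"

```text
t: 14.22
eef_pos: [0.4707, -0.2517, 0.0198]
ee_rot: [[0.98, 0.2, 0.001], [0.2, -0.98, -0.001], [0.001, 0.001, -1.0]]
force: [0.0, 3.7, 11.5]
width: 0.0563
gripper_force: 30.0
```

Emit:
play_rows --pt "0 0 -0.04 0 0 0 0.3" --pt "0 0 0 0 0 0 -1" --pt "0 0 0 0 0 0 -1" --pt "0 0 0 0 0 0 -1" --pt "0 0 0 0 0 0 -1" --pt "0 0 0 0 0 0 -1" --pt "0 0 -0.5 0 0 0 -1" --pt "0 0 -0.9 0 0 0 -1" --pt "0 0 -0.9 0 0 0 -1" --pt "0 0 -0.9 0 0 0 -1"

```text
t: 15.48
eef_pos: [0.4702, -0.2518, 0.1177]
ee_rot: [[0.98, 0.201, 0.001], [0.201, -0.98, -0.001], [0.001, 0.001, -1.0]]
force: [0.9, 0.3, 0.2]
width: 0.0932
gripper_force: 0.0
```

```bash
python3 - <<'E'
from h import *
np.set_printoptions(precision=4,suppress=True)
s=readout.state(); print(s["t"],s["eef_pos"],s["force"],s["width"])
for n,w in (("top",None),("scene",None)):
    c=eyes.calibration(n); im=eyes.grab_frame(n)[:,:,::-1]
    cv2.imwrite(f"pics/after_{n}.png",im)
    p=proj(c,[.4715,-.2505,.04]).astype(int); print(n,p)
# wedge colour segmentation in top view
c=eyes.calibration("top"); im=cv2.imread("pics/after_top.png"); h=cv2.cvtColor(im,cv2.COLOR_BGR2HSV)
m=cv2.inRange(h,(3,90,60),(18,255,255)); m[:, :140]=0; m[:,180:]=0; m[:180]=0; m[250:]=0
k=max(cv2.findContours(m,cv2.RETR_EXTERNAL,cv2.CHAIN_APPROX_NONE)[0],key=cv2.contourArea)
print(cv2.boxPoints(cv2.minAreaRect(k)),cv2.contourArea(k))
E
```

```text
15.475 [ 0.4702 -0.2518  0.1177] [0.8613 0.2586 0.1765] 0.09316840907588915
top [327 203]
scene [176 210]
[[154. 191.]
 [164. 191.]
 [164. 233.]
 [154. 233.]] 354.0
```

Emit:
play_rows --pt "0 0 -0.2 0 0 0.6 -1" --pt "0 0 0 0 0 0.6 -1" --pt "-0.08 -1 0 0 0 0 -1" --pt "-0.08 -1 0 0 0 0 -1" --pt "-0.08 -1 0 0 0 0 -1" --pt "-0.08 -1 0 0 0 0 -1" --pt "-0.08 -1 0 0 0 0 -1" --pt "-0.08 -1 0 0 0 0 -1" --pt "-0.08 -1 0 0 0 0 -1" --pt "-0.08 -1 0 0 0 0 -1"

```text
t: 16.82
eef_pos: [0.4521, -0.0105, 0.1213]
ee_rot: [[1.0, -0.008, -0.001], [-0.008, -1.0, 0.0], [-0.001, -0.0, -1.0]]
force: [0.3, -0.5, 0.3]
width: 0.093
gripper_force: 0.0
```

Emit:
play_rows --pt "-0.08 -1 0 0 0 0 -1" --pt "-0.08 -1 0 0 0 0 -1" --pt "-0.08 -1 0 0 0 0 -1" --pt "-0.08 -1 0 0 0 0 -1" --pt "-0.08 -1 0 0 0 0 -1" --pt "-0.08 -1 0 0 0 0 -1" --pt "-0.08 -1 0 0 0 0 -1" --pt "-0.08 -1 0 0 0 0 -1" --pt "-0.08 -1 0 0 0 0 -1" --pt "0 -0.6 0 0 0 0 -1"

```text
t: 18.08
eef_pos: [0.4327, 0.2777, 0.1212]
ee_rot: [[1.0, -0.007, -0.001], [-0.007, -1.0, -0.0], [-0.001, 0.0, -1.0]]
force: [0.1, 0.1, 0.5]
width: 0.0931
gripper_force: 0.0
```

Emit:
play_rows --pt "0 0 0 0 0 0 -1" --pt "0 0 0 0 0 0 -1"

```text
t: 18.32
eef_pos: [0.4332, 0.2758, 0.1214]
ee_rot: [[1.0, -0.008, -0.0], [-0.008, -1.0, -0.001], [-0.0, 0.001, -1.0]]
force: [0.2, -1.2, -0.0]
width: 0.0931
gripper_force: 0.0
```

```bash
python3 - <<'E'
from h import *
np.set_printoptions(precision=4,suppress=True)
s=readout.state(); print(s["t"],s["eef_pos"],s["ee_rot"][:,0])
c=eyes.calibration("wrist"); im=eyes.grab_frame("wrist")[:,:,::-1].copy(); cv2.imwrite("pics/w5.png",im)
h=cv2.cvtColor(im,cv2.COLOR_BGR2HSV); m=cv2.inRange(h,(3,110,90),(18,255,255)); m[265:]=0
k=max(cv2.findContours(m,cv2.RETR_EXTERNAL,cv2.CHAIN_APPROX_NONE)[0],key=cv2.contourArea)
a=cv2.approxPolyDP(k,4,True)[:,0]; print(cv2.contourArea(k),a.tolist())
R=s["ee_rot"];e=s["eef_pos"]
# rows: left/right edges of orange, on the wedge top
M=np.zeros_like(m); cv2.drawContours(M,[k],-1,255,-1)
for v in range(a[:,1].min()+2,a[:,1].max(),14):
    u=np.where(M[v])[0]; print(v,u.min(),u.max())
P=proj(c,[.458+.07,.2755,.006]),proj(c,[.458-.07,.2755,.036]); print(P)
E
```

```text
18.325 [0.4332 0.2758 0.1214] [ 1.     -0.0078 -0.0004]
633.0 [[244, 167], [244, 222], [266, 223]]
169 244 246
183 244 251
197 244 256
211 244 261
(array([258.0573,  95.3548]), array([258.954, 225.59 ]))
```

```bash
python3 - <<'E'
from h import *
np.set_printoptions(precision=4,suppress=True)
im=cv2.imread("pics/w5.png"); h=cv2.cvtColor(cv2.GaussianBlur(im,(3,3),0),cv2.COLOR_BGR2HSV)
print(h[120,235:285:6].tolist(),h[180,235:285:6].tolist())
m=cv2.inRange(h,(2,80,25),(20,255,255)); m[262:]=0; m[:,:200]=0; m[:,320:]=0
k=max(cv2.findContours(m,cv2.RETR_EXTERNAL,cv2.CHAIN_APPROX_NONE)[0],key=cv2.contourArea)
print(cv2.contourArea(k),cv2.approxPolyDP(k,4,True)[:,0].tolist())
M=np.zeros_like(m); cv2.drawContours(M,[k],-1,255,-1)
v=np.where(M.any(1))[0]; print(v.min(),v.max())
c=eyes.calibration("wrist")
for r in range(v.min()+3,v.max(),20):
    u=np.where(M[r])[0]; print(r,u.min(),u.max())
E
```

```text
[[80, 15, 99], [75, 12, 86], [12, 147, 80], [13, 147, 83], [13, 144, 85], [13, 148, 81], [21, 29, 89], [80, 16, 98], [80, 15, 99]] [[75, 15, 165], [69, 11, 159], [12, 148, 133], [13, 146, 54], [12, 148, 55], [12, 142, 52], [30, 8, 63], [83, 15, 67], [79, 15, 191]]
3245.5 [[244, 94], [244, 222], [267, 223], [270, 95]]
94 223
97 244 270
117 244 269
137 243 269
157 244 270
177 244 269
197 244 269
217 244 268
```

Emit:
play_rows --pt "0 -0.02 0.8 0 0 0 -1" --pt "0 0 0.9 0 0 0 -1" --pt "0 0 0.9 0 0 0 -1" --pt "0 0 0.8 0 0 0 -1" --pt "0 0 0.6 0 0 0 -1" --pt "0 0 0.4 0 0 0 -1" --pt "0 0 0.2 0 0 0 -1" --pt "0 0 0.15 0 0 0 -1" --pt "0 0 0 0 0 0 -1"

```text
t: 19.5
eef_pos: [0.4334, 0.2772, -0.0207]
ee_rot: [[1.0, -0.008, 0.0], [-0.008, -1.0, 0.0], [0.0, -0.0, -1.0]]
force: [0.2, 0.4, -0.3]
width: 0.0932
gripper_force: 0.0
```

Emit:
play_rows --pt "0 0 0.13 0 0 0 -1" --pt "0 0 0.1 0 0 0 -1" --pt "0 0 0 0 0 0 -1"

```text
t: 19.88
eef_pos: [0.4331, 0.2772, -0.0279]
ee_rot: [[1.0, -0.008, -0.0], [-0.008, -1.0, -0.0], [-0.0, 0.0, -1.0]]
force: [0.4, -0.0, 0.3]
width: 0.0929
gripper_force: 0.0
```

Emit:
play_rows --pt "0 0 0 0 0 0 1" --pt "0 0 0 0 0 0 1" --pt "0 0 0 0 0 0 1" --pt "0 0 0 0 0 0 1" --pt "0 0 0 0 0 0 1" --pt "0 0 0 0 0 0 1" --pt "0 0 0 0 0 0 1" --pt "0 0 0 0 0 0 1" --pt "0 0 0 0 0 0 1"

```text
t: 21.0
eef_pos: [0.4332, 0.2772, -0.0278]
ee_rot: [[1.0, -0.008, -0.0], [-0.008, -1.0, -0.0], [-0.0, 0.0, -1.0]]
force: [-0.1, -0.4, 0.5]
width: 0.0296
gripper_force: 30.0
```

Emit:
play_rows --pt "0 0 -0.5 0 0 0 1" --pt "0 0 -0.9 0 0 0 1" --pt "0 0 -0.9 0 0 0 1" --pt "0 0 -0.7 0 0 -0.6 1" --pt "0 0 0 0 0 -0.6 1" --pt "0 0.6 0 0 0 0 1" --pt "0 0.9 0 0 0 0 1" --pt "0 1 0 0 0 0 1" --pt "0 1 0 0 0 0 1" --pt "0 1 0 0 0 0 1"

```text
t: 22.25
eef_pos: [0.4601, 0.1429, 0.0623]
ee_rot: [[0.98, 0.198, -0.001], [0.198, -0.98, -0.0], [-0.001, 0.0, -1.0]]
force: [0.7, -0.3, -0.4]
width: 0.0301
gripper_force: 30.0
```

Emit:
play_rows --pt "0 1 0 0 0 0 1" --pt "0 1 0 0 0 0 1" --pt "0 1 0 0 0 0 1" --pt "0 1 0 0 0 0 1" --pt "0 1 0 0 0 0 1" --pt "0 1 0 0 0 0 1" --pt "0 0.7 0 0 0 0 1" --pt "0 0.3 0 0 0 0 1" --pt "0 0 0 0 0 0 1" --pt "0 0 0 0 0 0 1"

```text
t: 23.5
eef_pos: [0.5019, -0.0602, 0.0622]
ee_rot: [[0.98, 0.2, -0.001], [0.2, -0.98, 0.0], [-0.0, -0.001, -1.0]]
force: [0.8, 0.5, -1.6]
width: 0.0299
gripper_force: 30.0
```

```bash
python3 - <<'E'
from h import *
np.set_printoptions(precision=4,suppress=True)
s=readout.state(); print(s["t"],s["eef_pos"],s["ee_rot"][:,0],s["width"],s["gripper_force"])
c=eyes.calibration("wrist"); im=eyes.grab_frame("wrist")[:,:,::-1].copy(); cv2.imwrite("pics/w6.png",cv2.resize(im,(800,600),interpolation=cv2.INTER_CUBIC))
e,R=s["eef_pos"],s["ee_rot"]; zb=e[2]+.0278
h=cv2.cvtColor(cv2.GaussianBlur(im,(3,3),0),cv2.COLOR_BGR2HSV)
m=cv2.inRange(h,(2,80,25),(20,255,255)); m[255:]=0; m[:,:200]=0; m[:,320:]=0
k=max(cv2.findContours(m,cv2.RETR_EXTERNAL,cv2.CHAIN_APPROX_NONE)[0],key=cv2.contourArea)
print(cv2.approxPolyDP(k,4,True)[:,0].tolist())
for d in (.0965,): print(proj(c,e+R@[d,-.015,.0278-.006]),proj(c,e+R@[d,.015,.0278-.006]))
np.save("c3.npy",c["pose"]); print(proj(c,[.654,-.0295,.038])*1.5625)
E
```

```text
23.5 [ 0.5019 -0.0602  0.0622] [ 0.9797  0.2002 -0.0005] 0.029919253631575295 29.98412311077118
[[233, 82], [232, 254], [282, 254], [284, 83]]
[238.6301  88.9969] [278.0977  89.0092]
[404.8161   1.2913]
```

View pics/w6.png

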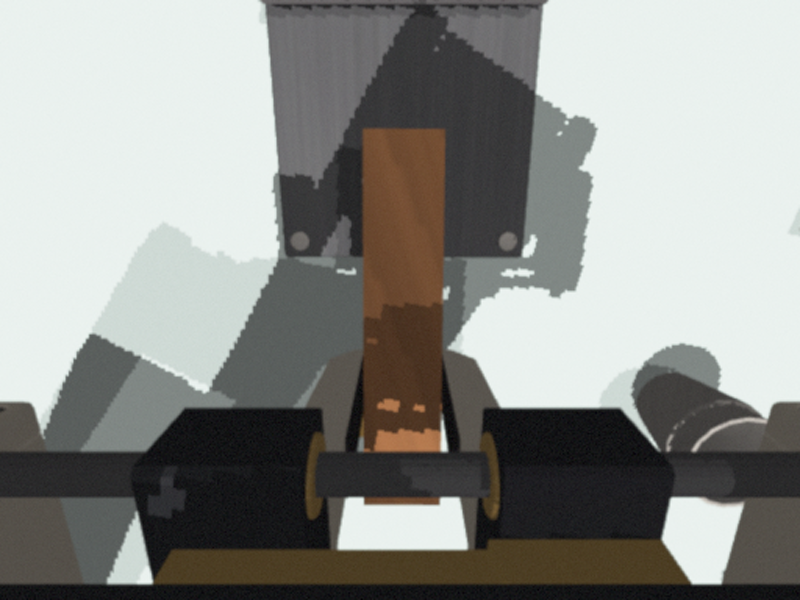

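The wedge is held straight, with its thin end at (363–445, 128). The base's front corners are at (286,257) and (522,257), and the plate's edge is at row ~5, (266–545).

```bash
python3 - <<'E'
from h import *
np.set_printoptions(precision=4,suppress=True)
c=eyes.calibration("wrist"); c["pose"]=np.load("c3.npy"); s=readout.state(); e,R=s["eef_pos"],s["ee_rot"]
T=lambda u,v,z: R.T@(ray(c,(u+.5)/1.5625-.5,(v+.5)/1.5625-.5,z)-e)
print("thin",T(363,128,.096),T(445,128,.096))
print("front",T(286,257,.014),T(522,257,.014))
print("plate",T(266,4,.038),T(545,4,.038))
E
```

```text
thin [ 0.0972 -0.0149 -0.0338] [ 0.0972  0.0149 -0.0338]
front [ 0.0329 -0.069   0.0482] [0.0328 0.0696 0.0482]
plate [ 0.1541 -0.0623  0.0242] [0.1541 0.0639 0.0241]
```

Emit:
play_rows --pt "0.7 0 0 0 0 0 1" --pt "0.7 0 0 0 0 0 1" --pt "0 0 0.6 0 0 0 1" --pt "0 0 0.8 0 0 0 1" --pt "0 0 0.6 0 0 0 1" --pt "0 0 0.3 0 0 0 1" --pt "0 0 0.1 0 0 0 1" --pt "0 0 0 0 0 0 1" --pt "0 0 0 0 0 0 1"

```text
t: 24.68
eef_pos: [0.5441, -0.0525, -0.009]
ee_rot: [[0.98, 0.2, 0.001], [0.2, -0.98, -0.0], [0.001, 0.001, -1.0]]
force: [-0.2, -0.2, -0.1]
width: 0.0296
gripper_force: 30.0
```

Emit:
play_rows --pt "0 0 0.07 0 0 0 1" --pt "0 0 0 0 0 0 1"

```text
t: 24.92
eef_pos: [0.5435, -0.0524, -0.0118]
ee_rot: [[0.98, 0.2, 0.0], [0.2, -0.98, 0.0], [0.0, -0.0, -1.0]]
force: [0.2, -0.4, -0.4]
width: 0.0297
gripper_force: 30.0
```

Emit:
play_rows --pt "0 0 0.06 0 0 0 1" --pt "0 0 0 0 0 0 1"

```text
t: 25.18
eef_pos: [0.5435, -0.0524, -0.0137]
ee_rot: [[0.98, 0.2, -0.0], [0.2, -0.98, 0.0], [-0.0, -0.0, -1.0]]
force: [-0.9, 0.1, 0.2]
width: 0.0299
gripper_force: 30.0
```

Emit:
play_rows --pt "0 0 0.03 0 0 0 1" --pt "0 0 0 0 0 0 1"

```text
t: 25.42
eef_pos: [0.5436, -0.0524, -0.0137]
ee_rot: [[0.98, 0.201, 0.0], [0.201, -0.98, -0.0], [0.0, 0.0, -1.0]]
force: [-3.1, 0.3, 6.4]
width: 0.0298
gripper_force: 30.0
```

Emit:
play_rows --pt "0.2 0 0 0 0 0 1" --pt "0.3 0 0 0 0 0 1" --pt "0.3 0 0 0 0 0 1" --pt "0.2 0 0 0 0 0 1" --pt "0.1 0 0 0 0 0 1" --pt "0 0 0 0 0 0 1"

```text
t: 26.18
eef_pos: [0.5756, -0.0459, -0.0137]
ee_rot: [[0.98, 0.201, -0.0], [0.201, -0.98, -0.0], [-0.001, 0.0, -1.0]]
force: [-4.0, -0.3, 7.8]
width: 0.0296
gripper_force: 30.0
```

Emit:
play_rows --pt "0.1 0 0 0 0 0 1" --pt "0 0 0 0 0 0 1"

```text
t: 26.42
eef_pos: [0.5785, -0.0454, -0.0137]
ee_rot: [[0.98, 0.201, -0.001], [0.201, -0.98, -0.0], [-0.001, 0.0, -1.0]]
force: [-2.6, 0.7, 6.5]
width: 0.03
gripper_force: 30.0
```

Emit:
play_rows --pt "0.07 0 0 0 0 0 1" --pt "0 0 0 0 0 0 1"

```text
t: 26.68
eef_pos: [0.5803, -0.045, -0.0137]
ee_rot: [[0.98, 0.201, -0.001], [0.201, -0.98, -0.0], [-0.001, 0.0, -1.0]]
force: [-4.4, -1.0, 7.6]
width: 0.0295
gripper_force: 30.0
```

Emit:
play_rows --pt "0.07 0 0 0 0 0 1" --pt "0 0 0 0 0 0 1"

```text
t: 26.92
eef_pos: [0.5824, -0.0445, -0.0138]
ee_rot: [[0.98, 0.201, -0.001], [0.201, -0.98, -0.0], [-0.001, 0.0, -1.0]]
force: [-3.9, -0.8, 7.7]
width: 0.0298
gripper_force: 30.0
```

Emit:
play_rows --pt "0.07 0 0 0 0 0 1" --pt "0 0 0 0 0 0 1"

```text
t: 27.18
eef_pos: [0.5845, -0.0441, -0.0137]
ee_rot: [[0.98, 0.201, -0.001], [0.201, -0.98, -0.0], [-0.001, 0.0, -1.0]]
force: [-3.9, -0.8, 7.2]
width: 0.0298
gripper_force: 30.0
```

Emit:
play_rows --pt "0.07 0 0 0 0 0 1" --pt "0 0 0 0 0 0 1"

```text
t: 27.42
eef_pos: [0.5865, -0.0437, -0.0138]
ee_rot: [[0.98, 0.201, -0.001], [0.201, -0.98, -0.0], [-0.001, 0.0, -1.0]]
force: [-4.3, -0.8, 7.3]
width: 0.0298
gripper_force: 30.0
```

Emit:
play_rows --pt "0.07 0 0 0 0 0 1" --pt "0 0 0 0 0 0 1"

```text
t: 27.68
eef_pos: [0.5886, -0.0433, -0.0137]
ee_rot: [[0.98, 0.201, -0.001], [0.201, -0.98, -0.0], [-0.001, 0.0, -1.0]]
force: [-3.4, -0.4, 6.9]
width: 0.0295
gripper_force: 30.0
```

Emit:
play_rows --pt "0.07 0 0 0 0 0 1" --pt "0 0 0 0 0 0 1"

```text
t: 27.92
eef_pos: [0.5893, -0.043, -0.0138]
ee_rot: [[0.98, 0.201, -0.003], [0.201, -0.98, -0.001], [-0.003, -0.0, -1.0]]
force: [-7.3, -2.7, 10.9]
width: 0.0299
gripper_force: 30.0
```

Emit:
play_rows --pt "0.07 0 0 0 0 0 1" --pt "0 0 0 0 0 0 1"

```text
t: 28.18
eef_pos: [0.5895, -0.043, -0.0138]
ee_rot: [[0.98, 0.201, -0.007], [0.201, -0.98, -0.001], [-0.007, -0.0, -1.0]]
force: [-13.6, -3.8, 15.1]
width: 0.0296
gripper_force: 30.0
```

Emit:
play_rows --pt "0.07 0 0 0 0 0 1" --pt "0 0 0 0 0 0 1"

```text
t: 28.42
eef_pos: [0.5898, -0.0428, -0.0139]
ee_rot: [[0.979, 0.201, -0.01], [0.201, -0.98, -0.001], [-0.01, -0.001, -1.0]]
force: [-17.0, -5.8, 17.0]
width: 0.0299
gripper_force: 30.0
```

Emit:
play_rows --pt "0.07 0 0 0 0 0 1" --pt "0 0 0 0 0 0 1"

```text
t: 28.68
eef_pos: [0.5904, -0.0426, -0.0141]
ee_rot: [[0.979, 0.201, -0.013], [0.201, -0.979, -0.001], [-0.013, -0.001, -1.0]]
force: [-19.6, -5.9, 19.0]
width: 0.0299
gripper_force: 30.0
```

Emit:
play_rows --pt "0 0 -0.05 0 0.1 0 1" --pt "0 0 0 0 0 0 1" --pt "0 0 0 0 0 0 1"

```text
t: 29.05
eef_pos: [0.5919, -0.0421, -0.014]
ee_rot: [[0.98, 0.201, 0.007], [0.201, -0.98, 0.003], [0.008, -0.002, -1.0]]
force: [-10.4, -4.8, 5.5]
width: 0.0298
gripper_force: 30.0
```

Emit:
play_rows --pt "0.07 0 0 0 -0.03 0 1" --pt "0 0 0 0 0 0 1"

```text
t: 29.3
eef_pos: [0.5931, -0.0415, -0.014]
ee_rot: [[0.98, 0.201, -0.0], [0.201, -0.98, 0.002], [0.0, -0.002, -1.0]]
force: [-14.0, -5.1, 8.4]
width: 0.0296
gripper_force: 30.0
```

Emit:
play_rows --pt "0.07 0 0 0 0 0 1" --pt "0 0 0 0 0 0 1"

```text
t: 29.55
eef_pos: [0.5949, -0.0409, -0.014]
ee_rot: [[0.98, 0.201, -0.0], [0.201, -0.98, 0.002], [0.0, -0.002, -1.0]]
force: [-15.7, -5.0, 9.1]
width: 0.0295
gripper_force: 30.0
```

Emit:
play_rows --pt "0.07 0.01 0 0 0 0 1" --pt "0 0 0 0 0 0 1"

```text
t: 29.8
eef_pos: [0.5967, -0.0405, -0.014]
ee_rot: [[0.98, 0.201, -0.001], [0.201, -0.98, 0.003], [-0.0, -0.003, -1.0]]
force: [-15.4, -3.7, 9.7]
width: 0.03
gripper_force: 30.0
```

Emit:
play_rows --pt "0.07 0.01 0 0 0 0 1" --pt "0 0 0 0 0 0 1"

```text
t: 30.05
eef_pos: [0.5988, -0.0402, -0.014]
ee_rot: [[0.979, 0.201, -0.001], [0.201, -0.979, 0.003], [-0.0, -0.003, -1.0]]
force: [-15.3, -1.9, 9.5]
width: 0.0298
gripper_force: 30.0
```

```bash
python3 - <<'E'
from h import *
np.set_printoptions(precision=4,suppress=True)
s=readout.state(); e,R=s["eef_pos"],s["ee_rot"]; print(s["t"],e)
c=eyes.calibration("wrist"); im=eyes.grab_frame("wrist")[:,:,::-1].copy(); cv2.imwrite("pics/w7.png",im)
def seg(im):
    h=cv2.cvtColor(cv2.GaussianBlur(im,(3,3),0),cv2.COLOR_BGR2HSV)
    return cv2.inRange(h,(2,80,25),(20,255,255))
for n,f in (("w6",cv2.resize(cv2.imread("pics/w6.png"),(512,384),interpolation=cv2.INTER_AREA)),("w7",im)):
    m=seg(f)[:,248:268].mean(1)>128
    print(n,[i for i in range(1,384) if m[i]!=m[i-1]])
    m=seg(f)[200:230].mean(0)>128; i=np.where(m)[0]; print("cols",i.min(),i.max())
# scene & top views for plate height: save
a=np.mean([eyes.grab_frame("scene").astype(float) for _ in range(3)],0)[:,:,::-1]; cv2.imwrite("pics/sc7.png",a)
# where the wedge top meets the plate front in w7 if lip at tool x
for L in (.05,.055,.06,.065):
    print(L,proj(c,e+R@[L,0,-.0278-.006-.03/.14*(.0972-L)]))
E
```

```text
30.05 [ 0.5988 -0.0402 -0.014 ]
w6 [82, 290, 318, 322, 353, 375]
cols 233 282
w7 [20, 156, 289, 318, 324, 353, 375]
cols 232 282
0.05 [258.6632 167.2672]
0.055 [258.6703 158.4408]
0.06 [258.6775 149.5662]
0.065 [258.6847 140.6429][ WARN:0@1.987] global loadsave.cpp:1063 imwrite_ Unsupported depth image for selected encoder is fallbacked to CV_8U.
```

```bash
python3 - <<'E'
from h import *
np.set_printoptions(precision=4,suppress=True)
s=readout.state(); e,R=s["eef_pos"],s["ee_rot"]; c=eyes.calibration("wrist"); print(s["t"],e,s["force"])
for z in (.038,.040,.042):
    p=R.T@(ray(c,258,155.5,z)-e); ins=.0972-.001-p[0]; print(z,p,"ins",ins,"lift",.006+ins*.03/.14-.012, ray(c,258,155.5,z))
# plate vertical shift by phase correlation in scene between before (after_scene) and now, on handle & static base regions
a=cv2.imread("pics/after_scene.png",0).astype(np.float32); b=cv2.imread("pics/sc7.png",0).astype(np.float32)
cs=eyes.calibration("scene"); yaw=np.radians(11.6); X=np.array([np.cos(yaw),np.sin(yaw)]); lip=np.array([.654,-.0295])
hd=np.r_[lip+.075*X,.12]; u=proj(cs,hd); print("handle px",u,"1mm up ->",proj(cs,hd+[0,0,.001])-u)
for n,(x,y,w,h) in {"handle":(int(u[0])-12,int(u[1])-14,24,26),"twin":(160,195,32,32)}.items():
    A,B=a[y:y+h,x:x+w],b[y:y+h,x:x+w]; print(n,cv2.phaseCorrelate(A,B,cv2.createHanningWindow((w,h),cv2.CV_32F)))
E
```

```text
30.25 [ 0.5987 -0.0402 -0.014 ] [-15.9188  -2.8167   8.9453]
0.038 [ 0.0583 -0.0004 -0.0521] ins 0.03787718460474926 lift 0.002116539558160555 [ 0.6559 -0.0282  0.038 ]
0.04 [ 0.0587 -0.0004 -0.0541] ins 0.037533429255974 lift 0.002042877697708714 [ 0.6562 -0.0281  0.04  ]
0.042 [ 0.059  -0.0004 -0.0561] ins 0.03718967390719884 lift 0.001969215837256894 [ 0.6565 -0.0281  0.042 ]
handle px [261.3645 243.3433] 1mm up -> [ 0.009  -0.2102]
handle ((0.10973879429222322, -0.06008681078026612), 0.8863949794092296)
twin ((0.6561173203941859, 0.32517770413168634), 0.7495017573237419)
```

Emit:
play_rows --pt "0.06 0.01 0 0 0 0 1" --pt "0.06 0.01 0 0 0 0 1" --pt "0.05 0 0 0 0 0 1" --pt "0 0 0 0 0 0 1" --pt "0 0 0 0 0 0 1"

```text
t: 30.88
eef_pos: [0.6038, -0.0397, -0.014]
ee_rot: [[0.98, 0.201, -0.001], [0.201, -0.979, 0.003], [-0.001, -0.003, -1.0]]
force: [-16.7, -2.4, 9.7]
width: 0.0296
gripper_force: 30.0
```

```bash
python3 - <<'E'
from h import *
np.set_printoptions(precision=4,suppress=True)
s=readout.state(); e,R=s["eef_pos"],s["ee_rot"]; c=eyes.calibration("wrist"); im=eyes.grab_frame("wrist")[:,:,::-1].copy(); cv2.imwrite("pics/w8.png",im)
h=cv2.cvtColor(cv2.GaussianBlur(im,(3,3),0),cv2.COLOR_BGR2HSV); g=cv2.inRange(h,(2,80,25),(20,255,255))
m=g[:,248:268].mean(1)>128; ed=[i for i in range(1,384) if m[i]!=m[i-1]]; print(ed)
v=[i for i in ed if 120<i<200][0]-.5; p=R.T@(ray(c,258,v,.041)-e); 
for sl in (0,.002): print("lift",.006+(.0972-sl-p[0])*.03/.14-.012)
A=[]
for _ in range(8): A.append(eyes.grab_frame("scene").astype(float))
b=np.mean(A,0)[:,:,::-1].astype(np.uint8); cv2.imwrite("pics/sc8.png",b); a=cv2.imread("pics/after_scene.png")
# handle top edge: saturation profile of wood vs rows, columns near handle axis
for n,i in (("before",a),("now",b)):
    S=cv2.cvtColor(i,cv2.COLOR_BGR2HSV)[225:262,258:265,1].astype(float).mean(1); print(n,S.round().astype(int).tolist())
s=readout.state(); print(s["t"],s["eef_pos"],s["force"],s["width"])
E
```

```text
[32, 166, 289, 318, 324, 353, 374]
lift 0.0033841084429457585
lift 0.0029555370143743293
before [16, 16, 14, 13, 14, 11, 8, 11, 8, 14, 17, 32, 35, 105, 130, 129, 129, 133, 134, 141, 141, 141, 142, 148, 150, 137, 145, 143, 133, 128, 121, 118, 122, 129, 127, 131, 139]
now [18, 17, 21, 20, 17, 14, 17, 20, 31, 28, 64, 88, 116, 136, 131, 131, 132, 135, 139, 143, 140, 142, 143, 145, 146, 143, 134, 134, 130, 124, 127, 128, 128, 130, 131, 137, 116]
31.325 [ 0.6038 -0.0396 -0.014 ] [-15.5827  -2.9327   8.5161] 0.0296197452541159
```

```bash
python3 -c "
from workcell import bot
print(bot.finish_job())"
```

```text
the job is handed in; nothing more can be done
None
```

The job is handed in at about 31 s: the frit cup is nested upright in its twin, seated at about 17 mm. The gripped wedge, flat on the base, holds the plate up by about 3 mm, a lift I worked out from the wedge's travel and the camera views rather than measured directly.

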